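# Load the preserving pot with jam jars

## Task

Lift the lid off the pot and set it down flat on the round cork mat; then stand every jam jar on the yellow cutting sheet upright on the floor of the pot, put the lid back so that it sits seated and level in the rim, and only then press the red start button of the hob fully down and let it go. The jars are thin glass: hold them gently, with no more than about 30 N of grip, and set them down rather than dropping them; let the lid down softly onto the pot too, and do not disturb the mug, the bowl and the sauce jar. There are three to five jars, and one may get knocked aside while you work, so check the result.

Things in the scene. Friction and masses are not known exactly. Their poses are not given: they have to be found in the camera images.
- hob: portable induction hob, fixed, 300 (x) x 270 (y) mm, white case with a black glass top 50 mm above the table; origin under its centre; its front panel with the start button is on its -x side
- start_top (a point): centre of the top face of the red start button (28 mm across, on a grey housing at the hob's front left corner); press straight down
- start (a joint): travel of the start button, 0 when released, 0.006 m when fully down (spring, 5 N)
- pot: round steel pot, fixed on the hob, outer diameter 224 mm, inner diameter 216 mm, 85 mm tall, two black side handles at its +y and -y sides reaching 143 mm from its axis at 64 mm height; origin at the centre of its underside
- pot_floor (a point): centre of the pot's inner floor, 5 mm above the underside and 80 mm below the rim
- pot_rim (a point): centre of the pot's mouth, level with the rim
- lid: steel pot lid, 0.4 kg: a flange 234 mm across and 5 mm thick over a tapered plug 10 mm deep (198 mm across at the bottom, 208 at the top) that goes inside the rim; origin at the centre of the plug's underside, so seated it lies 10 mm below the rim; its z axis points up through the knob
- lid_knob (a point): point on the lid's axis inside the black knob where to grip it, 40 mm above the lid's origin; the knob is a cylinder 28 mm across from 15 to 47 mm above the lid's origin
- mat: round cork mat for the lid, fixed on the table, 216 mm across, 8 mm thick; origin at the centre of its underside; it and the cutting sheet lie one on each side of the hob, which on which side varies
- board: thin yellow cutting sheet, fixed on the table, 270 (x) x 190 (y) mm, 2 mm thick, on which the jars stand; origin at the centre of its underside
- jar1: small filled glass jam jar with paper label and white cap, a cylinder 45 mm across and 58 mm tall, about 0.13 kg, fragile; origin at the centre of its underside, z up; may be absent
- jar2: small filled glass jam jar with paper label and white cap, a cylinder 45 mm across and 58 mm tall, about 0.13 kg, fragile; origin at the centre of its underside, z up; may be absent
- jar3: small filled glass jam jar with paper label and white cap, a cylinder 45 mm across and 58 mm tall, about 0.13 kg, fragile; origin at the centre of its underside, z up; may be absent
- jar4: small filled glass jam jar with paper label and white cap, a cylinder 45 mm across and 58 mm tall, about 0.13 kg, fragile; origin at the centre of its underside, z up; may be absent
- jar5: small filled glass jam jar with paper label and white cap, a cylinder 45 mm across and 58 mm tall, about 0.13 kg, fragile; origin at the centre of its underside, z up; may be absent
- mug: white mug, 76 mm across, 85 mm tall, beyond the hob; leave it alone; origin at the centre of its underside
- bowl: blue bowl, 120 mm across, 50 mm tall, beyond the hob; leave it alone; origin at the centre of its underside
- sauce: green sauce jar with a yellow cap, 52 mm across, 90 mm tall, between the robot and the hob; leave it alone; origin at the centre of its underside
Not all that is in view belongs to the job. Leave any purple look-alike of the jar1 alone.

How it is judged:
By the outcome, as a careful person would: the job done as asked, in the order asked, and still so for the second after the job is handed in, with the robot touching nothing.
Of jar1, jar2, jar3, jar4, jar5 only 3 to 5 are there at a start; the rules pass over those that are not, and their reading is None.
At some moment in a run one of jar1, jar2, jar3, jar4, jar5 may be knocked a few centimetres aside while the robot is not near it.
It also fails if it takes over 210 s, if anything falls off the work surface, if the arm or the gripper's body presses on something with over 40 N, if the wrist force passes 120 N, or if a joint passes its speed limit or range.

## Robot

A 6-joint arm with a two-finger parallel gripper is mounted at the origin on the work surface. World frame = base frame: x ahead of the robot, y to its left, z up, the work surface at z = 0. Lengths are in mm, angles in rad, forces in N, time in s.
With the tool pointing down it reaches from about 275 to 1000 mm from the base axis. Payload 8.4 kg.
Tool frame: the origin (TCP) lies between the finger pads; the fingertips stand 14 mm ahead of it and the grasp point (between the pads) lies 5 mm behind it; z points along the fingers, y is the line along which they close (so a half turn about z gives the same grasp; the last joint's range is limited). The gripper opens to 85 mm and grips with 20 to 120 N. Pads are 22 mm wide; open, the fingers measure 114 mm over their backs; the gripper's body (76 mm by 85 mm) begins 54 mm behind the grasp point. The pads swing forward as they close: fully open they stand 13 mm farther back than shut.
Start: joints at [1.307, 0.353, 1.633, -0, 1.155, -0.002], TCP at [161.761, 603.706, 216.781] pointing down, gripper open.
Joint ranges: [-2.63, 2.63], [-0.92, 2.1], [0.06, 2.66], [-1.3, 4.44], [0, 2.69], [-3.02, 3.02]. Speed limits (rad/s): [2.22, 2.22, 2.79, 3.14, 3.14, 3.14].

## Interface

Orientations are given as a unit quaternion [x, y, z, w].
In Python, from rig import ctrl gives the robot as it stands.
- The arm moves only by the tool drive_tool, never from a script. Its arguments are lists of equal length, an entry for each row: "linear": the shift along the tool's x, y, z in mm, a list of three; "spin": the turn about the tool's z in rad. In form: {"linear": [[x, y, z], ...], "spin": [spin, ...]}. A call has 1 to 20 rows; each row shifts and turns the commanded pose from where the row before left it, along the tool's axes as they then stand; what a row does not reach is not made up. A row lasts 1/10 s, in which the tool goes at most 50 mm and 8.59 degrees, less where a joint would pass 70% of its speed; a pose out of reach is approached as far as the arm can. A call with a gripper value outside its range is refused whole. "claw" is the opening, from -1 (shut) to 1 (fully open), set as the call begins (left out, the last holds). The fingers move at their own pace and stop on an object; "newtons" is the grip in N (left out, the last holds). Time passes only in rows, so rows that do not move let the fingers close. It gives the time, the measured TCP pose, the force, the opening and the grip force at its end, in the units of the state.
- ctrl.state(): the state, without advancing time (a new reading comes with each control period).
- ctrl.camera(name): name is "scene" or "top" or "wrist"; returns the picture (384x512x3 uint8, red, green, blue); there is no depth.
- ctrl.calibration(name): a dict with "intrinsics" (3x3 intrinsics, pixels), "R" (3x3) and "t" (3): a world point X has camera coordinates R X + t. Camera axes: x right, y down, z forward; pixel columns grow to the right and rows downward; lengths in mm; the calibration is good to about 2 mm. A picture is of the moment at which its call begins: read the wrist's pose just before it. calibration takes no time and is no camera call; for the wrist camera it gives the pose at the moment of the call.
- ctrl.job_done(): hands the job in; it is judged then, once.
The state is a dict: "t": time; "qpos": joint angles; "joint_velocities": joint speeds; "joint_torque": joint torques, N m; "tool_pos": TCP position; "tcp_rot": TCP orientation; "wrist_force": force on the tool from outside, world axes, zero at the start; "ft_torque": the same for the moment, N m; "grip_width": finger opening in mm; "gripper_force": force on a finger pad.
Only numpy, scipy, OpenCV 4.12 (cv2) and the standard library are available. Lean on these libraries where they do the work, as an engineer would, in place of code of your own. Each camera call takes 0.05 s, during which the arm holds its last target. There are 200 camera calls.

## Working session

There is one attempt and no reset: what is moved stays moved. The work goes in short steps, Python scripts to look and compute and a tool call to move; the robot and the scene stay as the last step left them, time stands still between calls to the robot, and variables do not carry over. Pictures are saved under pics/ and viewed, at most 14 in all, crops included, and the job is handed in when it is done.

Besides the shell and the picture viewer there is one more tool, called after "Emit:" as name(argument=value, ...) on one line, values as JSON. drive_tool: Moves the arm, as the interface text tells. Its arguments: {"type":"object","properties":{"linear":{"type":"array","items":{"type":"array","items":{"type":"number"}}},"spin":{"type":"array","items":{"type":"number"}},"claw":{"type":"number"},"newtons":{"type":"number"}},"required":["linear","spin"]}

```bash
mkdir -p pics; cat > h.py <<'E'
import numpy as np, cv2
from rig import ctrl
def snap(n,f):
    c=ctrl.calibration(n); im=np.array(ctrl.camera(n)); cv2.imwrite('pics/'+f,im[:,:,::-1]); return im,c
def ray(c,u,v,z):
    K=np.array(c['intrinsics']);R=np.array(c['R']);t=np.array(c['t']).ravel()
    d=R.T@np.linalg.solve(K,[u,v,1.]);o=-R.T@t
    return o+d*(z-o[2])/d[2]
def proj(c,X):
    p=np.array(c['intrinsics'])@(np.array(c['R'])@np.array(X,float)+np.array(c['t']).ravel()); return p[:2]/p[2]
E
python3 - <<'E'
from h import *
a,c=snap('top','t1.png'); b,d=snap('scene','s1.png')
for k in (c,d): print(np.round(-np.array(k['R']).T@np.array(k['t']).ravel()), np.round(k['R'],2).tolist(), np.round(k['intrinsics'],0).tolist())
print(ctrl.state())
E
```

```text
[ 409.  -38. 1565.] [[-0.01, -1.0, 0.01], [-1.0, 0.0, -0.09], [0.09, -0.01, -1.0]] [[484.0, 0.0, 260.0], [0.0, 484.0, 188.0], [0.0, 0.0, 1.0]]
[1291. -882.  894.] [[0.74, 0.68, 0.02], [0.4, -0.41, -0.82], [-0.55, 0.61, -0.57]] [[450.0, 0.0, 252.0], [0.0, 450.0, 188.0], [0.0, 0.0, 1.0]]
{'t': 0.1, 'qpos': array([ 1.30662149e+00,  3.53611847e-01,  1.63405835e+00, -7.61999345e-06,
        1.15519937e+00, -2.42206347e-03]), 'joint_velocities': array([-9.91184408e-04, -1.28979781e-03, -2.76508978e-03,  1.25931764e-03,
       -8.55627837e-05,  6.66306364e-04]), 'joint_torque': array([-9.29236012e-04, -6.06355476e+01, -3.42818427e+01,  2.79165653e-05,
        3.98222866e-03, -1.09918722e-05]), 'tool_pos': array([161.63277031, 603.27547624, 216.11678505]), 'tcp_rot': array([ 1.30501532e-01,  9.91447902e-01, -6.33255459e-04, -8.13996293e-05]), 'wrist_force': array([-0.20391931,  0.64576977, -1.40151097]), 'ft_torque': array([-0.03165441, -0.0254672 , -0.00093727]), 'gripper_force': 0.0, 'grip_width': 85.48982771485336}
```

View pics/t1.png

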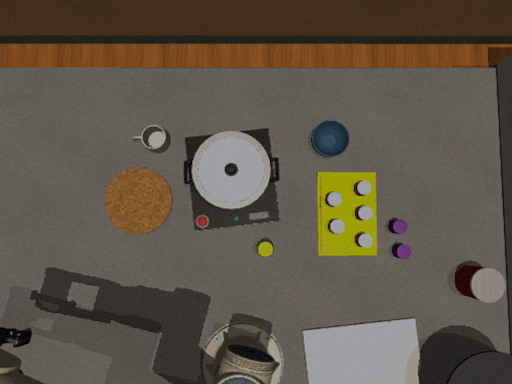

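View pics/s1.png

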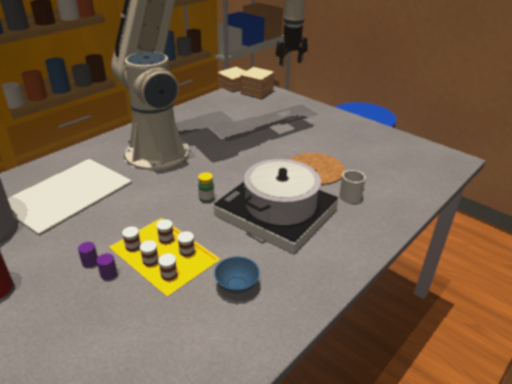

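Top view: lid (231,170), mat (139,200), start button (202,221). There are five white-capped jars on the yellow sheet: (363,188), (334,199), (364,213), (337,227) and (364,240). The two purple look-alikes, at (399,226) and (402,251), are off the sheet and I will leave them alone. Next I'll measure.

```bash
cat >> h.py <<'E'
def blobs(m,amin=20):
    n,l,s,c=cv2.connectedComponentsWithStats(m.astype(np.uint8)); return [(s[i][4],c[i],s[i][2:4] ,(l==i)) for i in range(1,n) if s[i][4]>=amin]
def jars(im,c,z=60.):
    "white cap tops on the yellow sheet, top view"
    h=cv2.cvtColor(im,cv2.COLOR_RGB2HSV); y=((h[...,0]>24)&(h[...,0]<36)&(h[...,1]>180)&(h[...,2]>100)).astype(np.uint8)
    b=max(blobs(y),key=lambda b:b[0]); cs=cv2.findContours(b[3].astype(np.uint8),0,1)[0]; hull=cv2.convexHull(np.vstack(cs))
    r=cv2.fillConvexPoly(np.zeros(y.shape,np.uint8),hull,1)
    w=(h[...,1]<60)&(h[...,2]>130)&(cv2.dilate(r,np.ones((9,9)))>0)
    return [(q[1],q[0],ray(c,*q[1],z)) for q in blobs(w)],ray(c,*np.array(cv2.minAreaRect(hull)[0]),2),cv2.minAreaRect(hull)
E
python3 - <<'E'
from h import *
np.set_printoptions(precision=1,suppress=True)
im=cv2.imread('pics/t1.png')[:,:,::-1].copy(); c=ctrl.calibration('top')
J,b,r=jars(im,c); print('board',b,r)
for j in J: print(j)
h=cv2.cvtColor(im,cv2.COLOR_RGB2HSV)
H,S,V=[h[...,i].astype(int) for i in range(3)]
g=np.zeros(H.shape,bool); g[60:280,90:300]=1
for n,m,z in (('lid',g&(S<60)&(V>120),140),('red',g&((H<8)|(H>172))&(S>130)&(V>100),60),('mat',g&(H>5)&(H<20)&(S>80)&(V>80),8)):
    for q in blobs(m,40):
        ct=max(cv2.findContours(q[3].astype(np.uint8),0,1)[0],key=len); (u,v),R=cv2.minEnclosingCircle(ct)
        print(n,q[0],q[1],(u,v,R),ray(c,u,v,z),'diam',np.linalg.norm(ray(c,u+R,v,z)-ray(c,u-R,v,z)))
k=g&(V<60); k[:155]=0;k[185:]=0;k[:,:215]=0;k[:,247:]=0
for q in blobs(k): print('knob',q[0],q[1],q[2],ray(c,*q[1],172))
hm=g&(V<60)
im2=im[100:280,90:420]; cv2.imwrite('pics/c1.png',cv2.resize(im2,None,fx=2.4,fy=2.4,interpolation=2)[:,:,::-1])
E
```

```text
board [ 466.7 -337.6    2. ] ((346.6187438964844, 213.49851989746094), (83.68096160888672, 58.245445251464844), 89.2838363647461)
(array([364.2, 187.1]), np.int32(146), array([ 546.8, -383.3,   60. ]))
(array([334.5, 198.4]), np.int32(149), array([ 512. , -289.6,   60. ]))
(array([365.3, 212.5]), np.int32(152), array([ 467.4, -384.9,   60. ]))
(array([337.1, 226. ]), np.int32(155), array([ 426. , -296.2,   60. ]))
(array([365.4, 240.1]), np.int32(156), array([ 381.9, -383.1,   60. ]))
lid 305 [153.9 137.7] (149.046875, 136.0, 16.078102111816406) [694.9 273.2 140. ] diam 95.42760085321294
lid 4637 [230.8 169.4] (230.91624450683594, 169.68170166015625, 39.29523468017578) [593.   29.7 140. ] diam 232.74869849067585
red 63 [201.9 220.8] (201.9242401123047, 220.8030242919922, 4.332740306854248) [444.1 123.2  60. ] diam 26.804819632585286
mat 1680 [194.5  63.5] (194.5, 63.5, 104.5586929321289) [963.7 156.2   8. ] diam 689.1324625831919
mat 3572 [137.9 200.2] (137.86134338378906, 200.31512451171875, 33.93653106689453) [512.  334.6   8. ] diam 217.31051357342716
knob 115 [230.5 169.2] [12 12] [590.2  29.3 172. ]
```

View pics/c1.png

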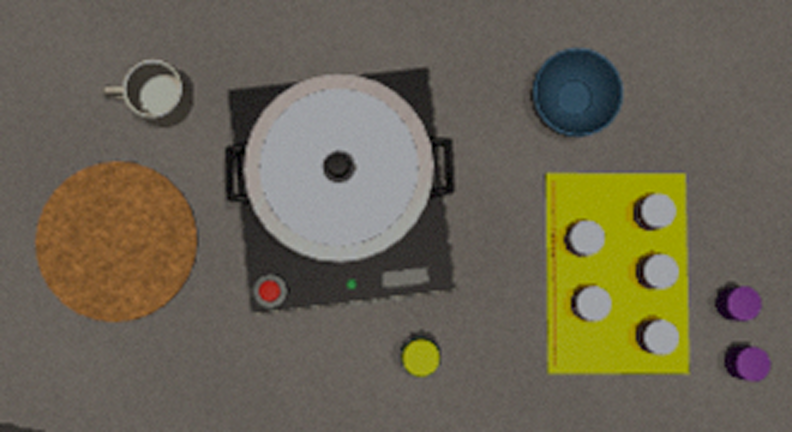

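The crop confirms five white jars on the yellow sheet, with the purple pair outside it. The sizes check out: lid 233 mm, mat 217 mm, jar caps at a plausible height. I'll turn the tool to line up with the world axes (tool x = +Y, tool y = +X), then go over the knob.

Emit:
drive_tool(linear=[[0,0,-4],[0,0,-4],[0,0,-4],[0,0,-4],[0,0,-4],[0,0,0],[0,0,0],[0,0,0],[0,0,0],[0,0,0]], spin=[0.131,0.131,0.131,0.131,0.131,0.131,0.131,0.131,0.131,0.13], claw=1, newtons=60)

```text
t: 1.1
tool_pos: [161.7, 603.4, 236.4]
tcp_rot: [0.709, 0.705, -0.0, 0.0]
wrist_force: [-0.0, 0.2, 0.4]
grip_width: 85.4
gripper_force: 0.0
```

Emit:
drive_tool(linear=[[-15,12,0],[-30,22,0],[-31,23,0],[-31,23,0],[-31,23,0],[-31,23,0],[-31,23,0],[-31,23,0],[-31,23,0],[-31,23,0],[-31,23,0],[-31,23,0],[-31,23,0],[-31,23,0],[-31,23,0],[-31,23,0],[-31,23,0],[-31,23,0],[-30,20,0],[-15,10,0]], spin=[0,0,0,0,0,0,0,0,0,0,0,0,0,0,0,0,0,0,0,0])

```text
t: 3.1
tool_pos: [594.3, 14.5, 236.4]
tcp_rot: [0.707, 0.708, -0.0, 0.0]
wrist_force: [0.1, -0.6, -0.2]
grip_width: 85.4
gripper_force: 0.0
```

```bash
python3 - <<'E'
from h import *
np.set_printoptions(precision=3,suppress=True)
im,c=snap('wrist','w1.png'); s=ctrl.state(); print(s['tool_pos'],s['tcp_rot'],s['qpos'],s['t'])
print(-np.array(c['R']).T@np.array(c['t']).ravel(),c['R'],proj(c,[591,29.5,172]))
E
```

```text
[595.158  13.617 236.474] [ 0.707  0.707 -0.     0.001] [ 0.021  0.289  1.678 -0.002  1.174  0.022] 3.15
[593.588  95.891 393.459] [[ 1.     0.    -0.   ]
 [ 0.    -0.951  0.31 ]
 [-0.    -0.31  -0.951]] [251.339 183.828]
```

View pics/w1.png

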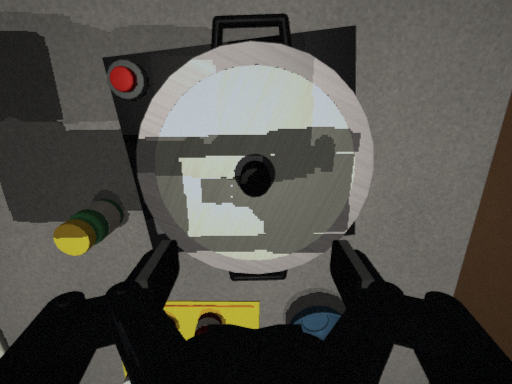

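The wrist view shows the knob top near (257,177), the flange ring around (255,157), and the red button at (122,79).

```bash
python3 - <<'E'
from h import *
np.set_printoptions(precision=1,suppress=True)
im=cv2.imread('pics/w1.png')[:,:,::-1]; c=ctrl.calibration('wrist')
V=im.max(2); sub=np.zeros(V.shape,bool); sub[150:202,228:285]=1
for q in blobs((V<25)&sub,60): print('darkest',q[0],q[1],q[2],ray(c,*q[1],172))
for q in blobs((V<70)&sub,60): print('knob',q[0],q[1],q[2])
h=cv2.cvtColor(im.copy(),cv2.COLOR_RGB2HSV)
for q in blobs((h[...,1]>150)&((h[...,0]<8)|(h[...,0]>172))&(V>90),100): print('red',q[0],q[1],ray(c,*q[1],60),ray(c,*q[1],55))
# flange edges in world: leftmost 137, rightmost 373 at row~157; top (255,41) bottom(255,272)
P=np.array([ray(c,*p,140)[:2] for p in [(137,157),(373,157),(255,41),(255,272)]]); print(P,(P[0]+P[1])/2,(P[2]+P[3])/2)
E
```

```text
darkest 918 [257.  177.2] [40 40] [596.8  34.6 172. ]
knob 1674 [258.2 172. ] [52 47]
red 458 [121.1  78.3] [439.4 123.4  60. ] [437.  123.8  55. ]
[[480.9  46.2]
 [709.5  46. ]
 [595.2 145.8]
 [595.2 -84.3]] [595.2  46.1] [595.2  30.8]
```

Emit:
drive_tool(linear=[[8,-1,5],[9,0,10],[0,0,15],[0,0,15],[0,0,12],[0,0,10],[0,0,6],[0,0,3],[0,0,0],[0,0,0]], spin=[0,0,0,0,0,0,0,0,0,0])

```text
t: 4.15
tool_pos: [593.1, 34.6, 161.2]
tcp_rot: [0.707, 0.707, 0.0, 0.0]
wrist_force: [-1.4, -0.3, 0.6]
grip_width: 85.1
gripper_force: 0.0
```

Emit:
drive_tool(linear=[[0,0,0],[0,0,0],[0,0,0],[0,0,0],[0,0,0],[0,0,0],[0,0,0],[0,0,0],[0,0,0],[0,0,0]], spin=[0,0,0,0,0,0,0,0,0,0], claw=-1, newtons=80)

```text
t: 5.15
tool_pos: [592.7, 34.7, 160.8]
tcp_rot: [0.707, 0.707, -0.0, -0.0]
wrist_force: [0.1, 0.3, 0.0]
grip_width: -0.1
gripper_force: 0.0
```

The fingers shut on nothing, so I'll look.

```bash
python3 - <<'E'
from h import *
im,c=snap('wrist','w2.png'); b,d=snap('scene','s2.png'); s=ctrl.state(); print(s['tool_pos'],s['grip_width'],s['wrist_force'])
z=cv2.resize(b[100:280,180:380],None,fx=2,fy=2); cv2.imwrite('pics/v2.png',np.hstack([cv2.resize(im,(400,300)),cv2.resize(z,(400,360))[:300]])[:,:,::-1])
print(proj(d,s['tool_pos']),proj(d,[594,30.5,172]),proj(c,s['tool_pos']))
E
```

```text
[592.73310229  34.71337388 160.75081781] 0.08429360049095594 [-0.64561923 -0.29000033 -0.34674815]
[282.62740809 170.91572702] [282.27162594 168.46205871] [255.34024452 233.59558061]
```

View pics/v2.png

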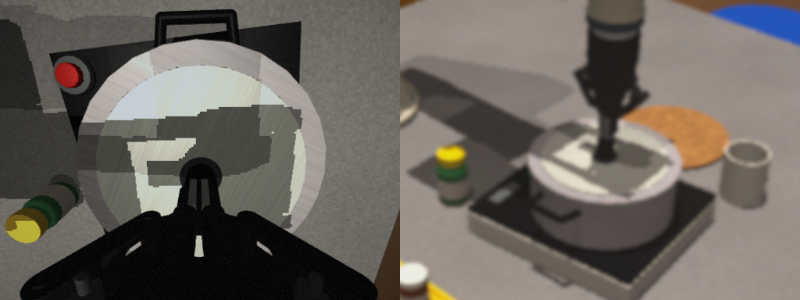

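```bash
python3 - <<'E'
from h import *
np.set_printoptions(precision=1,suppress=True)
c=ctrl.calibration('wrist'); im=cv2.imread('pics/w2.png')
for z in (140,172):
  print(z,[proj(c,[594+14*a,30.5+14*b,z]) for a,b in ((0,0),(0,1),(0,-1),(1,0),(-1,0))])
t=np.linspace(0,6.3,60)
for z,R,col in ((140,117,(0,0,255)),(140,14,(0,255,0)),(172,14,(255,0,255))):
  cv2.polylines(im,[np.array([proj(c,[594+R*np.cos(a),30.5+R*np.sin(a),z]) for a in t]).astype(int)],1,col)
big=cv2.resize(im[20:340,80:430],None,fx=1.8,fy=1.8,interpolation=2)
big=np.clip(big.astype(float)**.7*5,0,255).astype(np.uint8); cv2.imwrite('pics/v3.png',big)
E
```

```text
140 [array([256.9, 225.7]), array([257. , 208.1]), array([256.9, 242.5]), array([275.9, 225.6]), array([238. , 225.7])]
172 [array([257.4, 248. ]), array([257.5, 227.7]), array([257.4, 267.3]), array([279.9, 248. ]), array([235. , 248.1])]
```

View pics/v3.png

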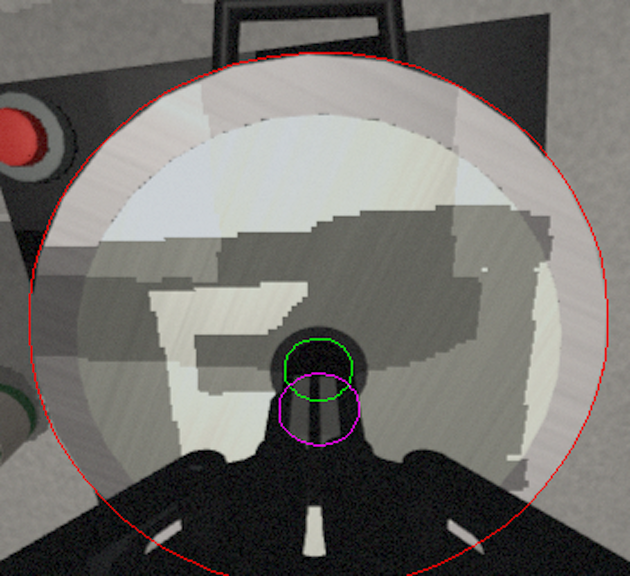

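```bash
python3 - <<'E'
from h import *
np.set_printoptions(precision=1,suppress=True)
a,b=cv2.imread('pics/s1.png'),cv2.imread('pics/s2.png')
d=ctrl.calibration('scene')
for z in (125,140,165,172): print(z,proj(d,[594,30.5,z]))
f=lambda i:cv2.resize(i[130:210,240:325],(380,358),interpolation=2)
w=cv2.imread('pics/w1.png')[130:225,205:310]
big=np.hstack([f(a),f(b)]); big=np.clip(big.astype(float)**.7*5,0,255).astype(np.uint8)
w=np.clip(cv2.resize(w,(260,235),interpolation=2).astype(float)**.6*8,0,255).astype(np.uint8)
o=np.zeros((593,760,3),np.uint8); o[:358]=big; o[358:,:260]=w; cv2.imwrite('pics/v4.png',o)
E
```

```text
125 [281.4 181.4]
140 [281.7 177.4]
165 [282.1 170.4]
172 [282.3 168.5]
```

View pics/v4.png

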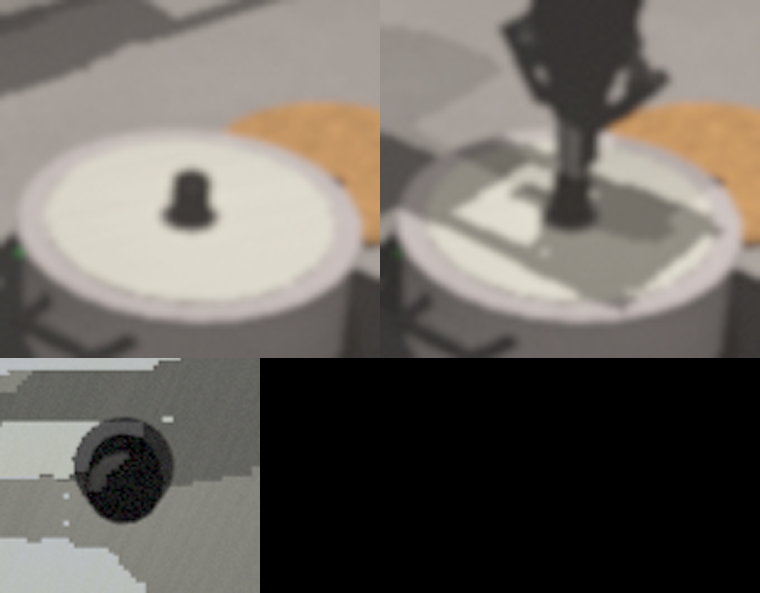

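The knob has a skirt and stands where I measured it, yet the fingers read shut. I'll test with a small lift.

Emit:
drive_tool(linear=[[0,0,-3],[0,0,-3],[0,0,0],[0,0,0],[0,0,0]], spin=[0,0,0,0,0])

```text
t: 5.75
tool_pos: [592.7, 34.7, 166.8]
tcp_rot: [0.707, 0.707, -0.0, -0.0]
wrist_force: [0.2, 1.0, -0.0]
grip_width: 0.1
gripper_force: 0.0
```

Emit:
drive_tool(linear=[[0,0,0],[0,0,0],[0,0,0],[0,0,0],[0,0,0],[0,0,0]], spin=[0,0,0,0,0,0], claw=1)

```text
t: 6.35
tool_pos: [592.8, 34.7, 166.8]
tcp_rot: [0.707, 0.707, 0.0, -0.0]
wrist_force: [-0.5, -0.4, -0.2]
grip_width: 84.7
gripper_force: 0.0
```

```bash
python3 - <<'E'
from h import *
np.set_printoptions(precision=1,suppress=True)
im,c=snap('wrist','w3.png'); b,d=snap('scene','s3.png'); s=ctrl.state(); print(s['tool_pos'],s['grip_width'],s['wrist_force'])
z=cv2.resize(b[130:210,240:325],(360,340),interpolation=2); w=cv2.resize(im[120:330,120:392],(440,340),interpolation=2)
o=np.clip(np.hstack([w,z]).astype(float)**.7*5,0,255).astype(np.uint8); cv2.imwrite('pics/v5.png',o[:,:,::-1])
E
```

```text
[592.8  34.7 166.8] 85.4488849067261 [-0.4  0.1  0.1]
```

View pics/v5.png

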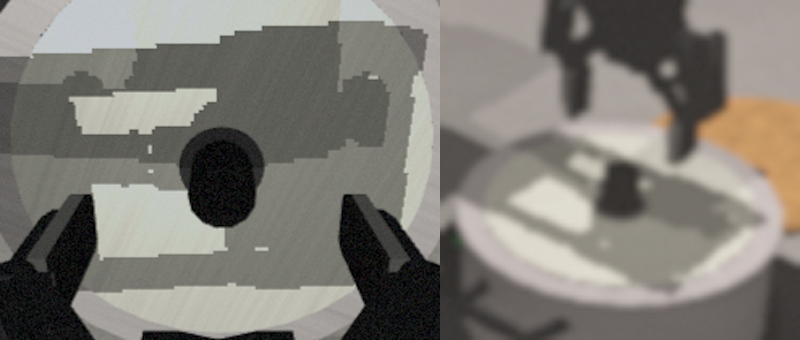

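```bash
python3 - <<'E'
from h import *
np.set_printoptions(precision=1,suppress=True)
d=ctrl.calibration('scene');c=ctrl.calibration('wrist')
for x in (543,642):
  for z in (150,160,170,180,190): print(x,z,proj(d,[x,34.7,z]),proj(c,[x,34.7,z]))
# wrist: tips seen at crop (85,195),(352,195)
print([(120+u*272/440,120+195*210/340) for u in (85,352)])
E
```

```text
543 150 [270.  167.8] [186.2 222.8]
543 160 [270.1 165.1] [182.6 229.1]
543 170 [270.3 162.3] [178.7 236. ]
543 180 [270.4 159.5] [174.2 243.7]
543 190 [270.5 156.7] [169.2 252.4]
642 150 [295.2 180.2] [323.6 222.7]
642 160 [295.5 177.4] [327.3 229. ]
642 170 [295.7 174.5] [331.3 235.9]
642 180 [296.  171.7] [335.9 243.6]
642 190 [296.2 168.8] [341.  252.3]
[(172.54545454545456, 240.44117647058823), (337.6, 240.44117647058823)]
```

The images show the fingertips standing near z≈172 when shut, higher than nominal: the fingers passed above the knob. I'll go lower in small steps, watching the force.

Emit:
drive_tool(linear=[[-4,1,4],[0,0,6],[0,0,6],[0,0,2],[0,0,0],[0,0,0]], spin=[0,0,0,0,0,0])

```text
t: 7.05
tool_pos: [593.8, 30.7, 148.7]
tcp_rot: [0.707, 0.707, -0.0, -0.0]
wrist_force: [0.1, 0.5, 0.8]
grip_width: 85.3
gripper_force: 0.0
```

Emit:
drive_tool(linear=[[0,0,0],[0,0,0],[0,0,0],[0,0,0],[0,0,0],[0,0,0],[0,0,0],[0,0,0]], spin=[0,0,0,0,0,0,0,0], claw=-1, newtons=25)

```text
t: 7.85
tool_pos: [594.0, 30.7, 149.1]
tcp_rot: [0.707, 0.707, 0.0, 0.0]
wrist_force: [-1.0, 0.2, 5.1]
grip_width: 26.6
gripper_force: 24.7
```

Gripped at 26.6 mm, so the fingertips really sit about 11 mm behind the TCP. I'll reseat 11 mm lower for a fuller grip.

Emit:
drive_tool(linear=[[0,0,0],[0,0,0],[0,0,0],[0,0,4],[0,0,4],[0,0,3],[0,0,0],[0,0,0]], spin=[0,0,0,0,0,0,0,0], claw=0.2)

```text
t: 8.65
tool_pos: [593.7, 30.7, 137.6]
tcp_rot: [0.707, 0.707, -0.0, -0.0]
wrist_force: [-0.0, -0.2, 0.8]
grip_width: 51.3
gripper_force: 0.0
```

Emit:
drive_tool(linear=[[0,0,0],[0,0,0],[0,0,0],[0,0,0],[0,0,0],[0,0,0]], spin=[0,0,0,0,0,0], claw=-1, newtons=90)

```text
t: 9.25
tool_pos: [594.1, 30.7, 138.4]
tcp_rot: [0.707, 0.707, 0.0, 0.0]
wrist_force: [-2.0, 0.3, 5.8]
grip_width: 24.9
gripper_force: 88.5
```

Emit:
drive_tool(linear=[[0,0,-2],[0,0,-4],[0,0,-6],[0,0,-8],[0,0,-10],[0,0,-10],[0,0,-10],[0,0,-8],[0,0,-4]], spin=[0,0,0,0,0,0,0,0,0])

```text
t: 10.15
tool_pos: [594.2, 30.7, 201.0]
tcp_rot: [0.707, 0.707, 0.001, 0.0]
wrist_force: [0.3, 0.4, -3.4]
grip_width: 24.8
gripper_force: 88.6
```

Emit:
drive_tool(linear=[[5,-2,0],[12,-3,0],[18,-5,0],[20,-5,0],[20,-6,0],[20,-6,0],[20,-6,0],[20,-6,0],[20,-6,0],[20,-6,0],[20,-6,0],[20,-6,0],[20,-5,0],[20,-5,0],[18,-5,0],[15,-3,0],[11,-1,0],[5,0,0],[0,0,0],[0,0,0]], spin=[0,0,0,0,0,0,0,0,0,0,0,0,0,0,0,0,0,0,0,0])

```text
t: 12.15
tool_pos: [511.8, 334.2, 199.6]
tcp_rot: [0.707, 0.707, -0.0, 0.0]
wrist_force: [-0.1, -0.3, -3.6]
grip_width: 25.0
gripper_force: 88.7
```

```bash
python3 - <<'E'
from h import *
np.set_printoptions(precision=1,suppress=True)
im,c=snap('top','t2.png'); b,d=snap('scene','s4.png'); s=ctrl.state(); print(s['tool_pos'],s['grip_width'],s['wrist_force'],s['ft_torque'])
z=cv2.resize(b[60:310,170:430],(416,400)); w=cv2.resize(im[90:290,90:282],(384,400))
cv2.imwrite('pics/v6.png',np.hstack([z,w])[:,:,::-1])
# pot rim from top view: bright ring / inner circle
E
```

```text
[511.9 334.  199.7] 25.12132139607802 [ 0.8  0.6 -3. ] [-0.  0.  0.]
```

View pics/v6.png

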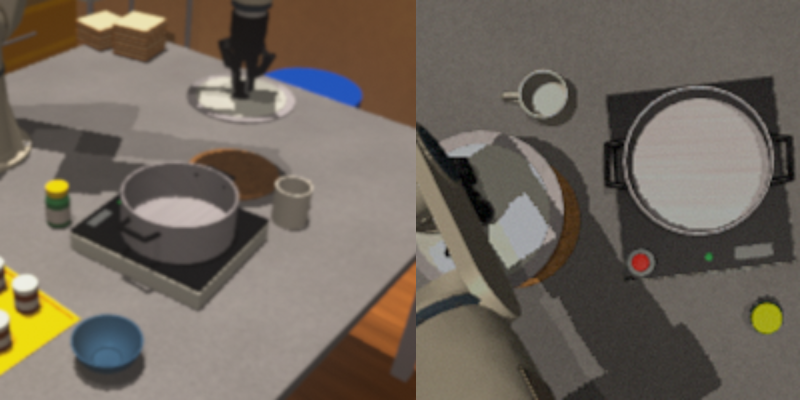

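The lid is off, level, and held over the mat. Lowering it.

Emit:
drive_tool(linear=[[0,0,6],[0,0,14],[0,0,18],[0,0,20],[0,0,20],[0,0,20],[0,0,20],[0,0,18],[0,0,14],[0,0,10],[0,0,6],[0,0,3],[0,0,0]], spin=[0,0,0,0,0,0,0,0,0,0,0,0,0])

```text
t: 13.55
tool_pos: [511.9, 334.8, 30.8]
tcp_rot: [0.707, 0.707, 0.0, 0.0]
wrist_force: [0.3, 0.1, -3.1]
grip_width: 25.1
gripper_force: 88.7
```

Emit:
drive_tool(linear=[[0,0,2],[0,0,2],[0,0,1.5],[0,0,1.5],[0,0,0],[0,0,0]], spin=[0,0,0,0,0,0])

```text
t: 14.15
tool_pos: [511.7, 334.7, 23.8]
tcp_rot: [0.707, 0.707, -0.0, 0.0]
wrist_force: [-0.3, 0.3, -2.8]
grip_width: 25.0
gripper_force: 88.7
```

Emit:
drive_tool(linear=[[0,0,1],[0,0,1],[0,0,0.5],[0,0,0]], spin=[0,0,0,0])

```text
t: 14.55
tool_pos: [511.7, 334.7, 21.4]
tcp_rot: [0.707, 0.707, -0.0, -0.0]
wrist_force: [-0.7, -0.3, -0.6]
grip_width: 24.8
gripper_force: 88.9
```

Emit:
drive_tool(linear=[[0,0,0.5],[0,0,0],[0,0,0]], spin=[0,0,0])

```text
t: 14.85
tool_pos: [511.8, 334.7, 21.4]
tcp_rot: [0.707, 0.707, 0.0, 0.0]
wrist_force: [-2.3, -0.8, 5.4]
grip_width: 24.9
gripper_force: 89.7
```

Emit:
drive_tool(linear=[[0,0,0],[0,0,0],[0,0,0],[0,0,0],[0,0,-10],[0,0,-20],[0,0,-35],[0,0,-35],[0,0,-35],[0,0,-30],[0,0,-20],[0,0,-10]], spin=[0,0,0,0,0,0,0,0,0,0,0,0], claw=0.4, newtons=22)

```text
t: 16.05
tool_pos: [512.6, 335.3, 218.8]
tcp_rot: [0.707, 0.707, 0.002, 0.0]
wrist_force: [0.8, -0.3, 0.9]
grip_width: 60.0
gripper_force: 0.0
```

Emit:
drive_tool(linear=[[-15,0,0],[-32,0,0],[-40,0,0],[-40,0,0],[-40,0,0],[-40,0,0],[-40,0,0],[-40,0,0],[-40,0,0],[-40,0,0],[-40,0,0],[-40,0,0],[-40,0,0],[-40,0,0],[-40,0,0],[-20,0,0],[0,0,0]], spin=[0,0,0,0,0,0,0,0,0,0,0,0,0,0,0,0,0])

```text
t: 17.75
tool_pos: [510.0, -254.9, 214.1]
tcp_rot: [0.708, 0.706, -0.001, -0.001]
wrist_force: [0.4, 0.2, -0.2]
grip_width: 59.8
gripper_force: 0.0
```

```bash
python3 - <<'E'
from h import *
np.set_printoptions(precision=1,suppress=True)
w,cw=snap('wrist','w4.png'); im,c=snap('top','t3.png'); s=ctrl.state(); print(s['t'],s['tool_pos'],s['grip_width'])
# jar caps in wrist
h=cv2.cvtColor(w,cv2.COLOR_RGB2HSV)
for q in blobs((h[...,1]<60)&(h[...,2]>110),150): print('w',q[0],q[1],q[2],ray(cw,*q[1],60))
try:
  J,b,r=jars(im,c)
  for j in J: print('t',j)
except Exception as e: print(e)
cv2.imwrite('pics/v7.png',np.hstack([cv2.resize(w,(440,330)),cv2.resize(im[100:280,90:430],(360,190))[:190].repeat(1,0) if 0 else np.vstack([cv2.resize(im[100:280,90:430],(360,190)),np.zeros((140,360,3),np.uint8)])])[:,:,::-1])
E
```

```text
17.85 [ 510.3 -252.3  214.4] 59.79231724784061
w 1464 [196.1  43.1] [74 77] [ 448.5 -112.5   60. ]
w 42997 [429.1 161.1] [220 359] [ 717.5 -239.    60. ]
w 28379 [ 65.1 207.6] [175 271] [ 269.  -297.3   60. ]
w 647 [241.1 147.2] [49 21] [ 493.6 -221.6   60. ]
w 876 [255.9 200.1] [35 33] [ 510.8 -287.9   60. ]
w 895 [188.2 205. ] [35 33] [ 425.4 -294.3   60. ]
w 6439 [261.2 291.6] [118  82] [ 518.  -425.7   60. ]
w 1646 [372.6 359.5] [54 56] [ 692.4 -553.4   60. ]
w 1065 [138.1 358.4] [46 39] [ 326.1 -550.7   60. ]
t (array([321.5, 215.8]), np.int32(77), array([ 458., -248.,   60.]))
t (array([361.2, 212.8]), np.int32(45), array([ 466.7, -372. ,   60. ]))
t (array([337.1, 226. ]), np.int32(155), array([ 426. , -296.2,   60. ]))
t (array([326.9, 236.2]), np.int32(83), array([ 394.5, -263.7,   60. ]))
t (array([348.9, 246.3]), np.int32(38), array([ 363. , -331.4,   60. ]))
```

View pics/v7.png

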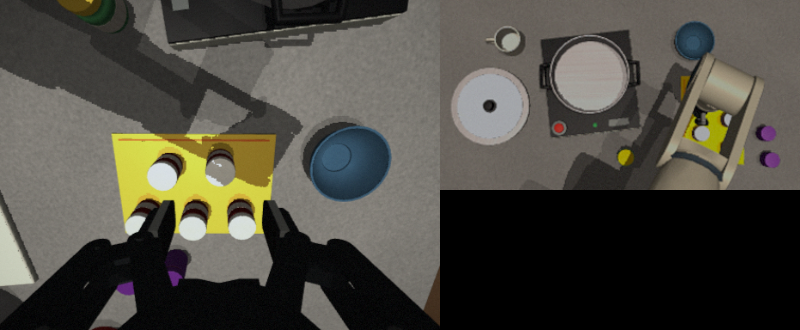

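Lid is on the mat. All five jars are unmoved, and wrist and top views agree within 2 mm. I'll place the jars at pot centre (594,30.5) plus (±43,±44) and (0,0), with no spin needed. First jar is B at (511,-289).

Emit:
drive_tool(linear=[[-12,0.5,10],[-20,0,25],[-5,0,35],[0,0,35],[0,0,30],[0,0,25],[0,0,18],[0,0,12],[0,0,8],[0,0,4],[0,0,1],[0,0,0]], spin=[0,0,0,0,0,0,0,0,0,0,0,0])

```text
t: 19.05
tool_pos: [512.7, -289.5, 13.3]
tcp_rot: [0.707, 0.707, 0.0, 0.0]
wrist_force: [0.7, 0.5, 0.1]
grip_width: 59.8
gripper_force: 0.0
```

Emit:
drive_tool(linear=[[0,0,0],[0,0,0],[0,0,0],[0,0,0],[0,0,0],[0,0,0]], spin=[0,0,0,0,0,0], claw=-1, newtons=22)

```text
t: 19.65
tool_pos: [512.7, -289.6, 13.6]
tcp_rot: [0.707, 0.707, 0.0, 0.001]
wrist_force: [-0.8, -0.2, 5.8]
grip_width: 44.6
gripper_force: 22.4
```

Emit:
drive_tool(linear=[[0,0,-5],[0,0,-12],[0,0,-22],[0,0,-30],[0,0,-30],[0,0,-26],[0,0,-20],[0,0,-10],[0,0,-5]], spin=[0,0,0,0,0,0,0,0,0])

```text
t: 20.55
tool_pos: [512.5, -289.4, 174.1]
tcp_rot: [0.707, 0.707, 0.0, 0.001]
wrist_force: [-0.3, 0.4, -2.7]
grip_width: 44.2
gripper_force: 22.9
```

Emit:
drive_tool(linear=[[6,2,0],[14,5,0],[22,8,0],[26,9,0],[26,9,0],[26,9,0],[26,9,0],[26,9,0],[26,9,0],[26,9,0],[26,9,0],[26,9,0],[26,9,0],[24,8,0],[18,6,0],[12,3,0],[8,1,0],[0,0,0],[0,0,0]], spin=[0,0,0,0,0,0,0,0,0,0,0,0,0,0,0,0,0,0,0])

```text
t: 22.45
tool_pos: [634.9, 74.2, 172.7]
tcp_rot: [0.707, 0.707, -0.0, -0.0]
wrist_force: [0.5, 0.1, -1.2]
grip_width: 44.1
gripper_force: 22.9
```

Emit:
drive_tool(linear=[[0,1,6],[0,1,12],[0,0,16],[0,0,16],[0,0,16],[0,0,14],[0,0,10],[0,0,6],[0,0,4],[0,0,2],[0,0,1],[0,0,0]], spin=[0,0,0,0,0,0,0,0,0,0,0,0])

```text
t: 23.65
tool_pos: [639.1, 74.9, 72.9]
tcp_rot: [0.707, 0.707, 0.002, 0.001]
wrist_force: [-7.3, -1.7, 16.4]
grip_width: 44.1
gripper_force: 29.1
```

Emit:
drive_tool(linear=[[0,0,1],[0,0,1],[0,0,0.5],[0,0,0]], spin=[0,0,0,0])

```text
t: 24.05
tool_pos: [639.7, 75.1, 72.5]
tcp_rot: [0.707, 0.707, 0.002, 0.002]
wrist_force: [-15.6, -1.4, 34.3]
grip_width: 44.3
gripper_force: 33.9
```

Something flared in the gripper, probably the finger linkage, touched the rim. I'll back off at once and choose spots where it runs along the wall: (0,±64) and (0,0) without spin, (±64,0) with a quarter turn.

Emit:
drive_tool(linear=[[0,0,-8],[0,0,-15],[0,-3,-20],[0,-10,-10],[5,-12,0],[6,-12,0],[5,-8,0],[2,0,0],[0,0,0],[0,0,0]], spin=[0,0,0,0,0,0,0,0,0,0])

```text
t: 25.05
tool_pos: [592.6, 92.8, 120.1]
tcp_rot: [0.707, 0.707, 0.0, 0.0]
wrist_force: [0.4, -0.8, -1.1]
grip_width: 44.1
gripper_force: 27.3
```

```bash
python3 - <<'E'
from h import *
np.set_printoptions(precision=4,suppress=True)
s=ctrl.state(); print(s['tool_pos'],s['tcp_rot'],s['grip_width'],s['gripper_force'],s['wrist_force'],s['ft_torque'])
w,cw=snap('wrist','w5.png'); b,d=snap('scene','s5.png'); im,c=snap('top','t4.png')
z=cv2.resize(b[110:240,210:340],(400,400),interpolation=2)
cv2.imwrite('pics/v8.png',np.hstack([cv2.resize(w,(400,400)),z])[:,:,::-1])
# jars still where they were?
J,_,_=jars(im,c)
for j in J: print(j)
E
```

```text
[592.6222  92.8322 120.0891] [0.707  0.7072 0.     0.0001] 44.104243501473526 27.308658957481384 [ 0.3871 -0.8028 -1.0839] [ 0.0085 -0.0097 -0.0094]
(array([364.1103, 187.1655]), np.int32(145), array([ 546.7117, -383.1736,   60.    ]))
(array([365.3179, 212.4768]), np.int32(151), array([ 467.5047, -384.9872,   60.    ]))
(array([337.1355, 225.9935]), np.int32(155), array([ 425.9673, -296.1712,   60.    ]))
(array([365.4487, 240.109 ]), np.int32(156), array([ 381.9035, -383.2567,   60.    ]))
```

View pics/v8.png

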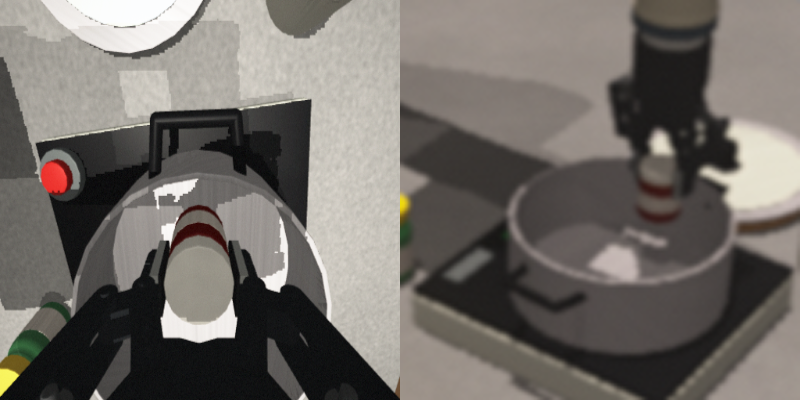

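Wrist and scene views show the jar upright between the pads at (592.6,92.8), clear of the wall. Lowering.

Emit:
drive_tool(linear=[[0,0,8],[0,0,12],[0,0,10],[0,0,8],[0,0,4],[0,0,2],[0,0,1],[0,0,0]], spin=[0,0,0,0,0,0,0,0])

```text
t: 26.0
tool_pos: [592.4, 92.7, 75.4]
tcp_rot: [0.707, 0.707, 0.0, 0.0]
wrist_force: [-0.1, -0.4, -2.3]
grip_width: 44.4
gripper_force: 27.3
```

Emit:
drive_tool(linear=[[0,0,1],[0,0,1],[0,0,1],[0,0,0]], spin=[0,0,0,0])

```text
t: 26.4
tool_pos: [592.2, 92.7, 72.2]
tcp_rot: [0.707, 0.707, -0.0, -0.0]
wrist_force: [-0.0, 0.1, -1.6]
grip_width: 44.1
gripper_force: 27.3
```

Emit:
drive_tool(linear=[[0,0,1],[0,0,1],[0,0,1],[0,0,1],[0,0,0]], spin=[0,0,0,0,0])

```text
t: 26.9
tool_pos: [592.1, 92.7, 68.1]
tcp_rot: [0.707, 0.707, -0.0, -0.0]
wrist_force: [-0.2, 0.7, -1.2]
grip_width: 44.3
gripper_force: 27.3
```

Emit:
drive_tool(linear=[[0,0,0.7],[0,0,0.5],[0,0,0]], spin=[0,0,0])

```text
t: 27.2
tool_pos: [592.2, 92.7, 67.0]
tcp_rot: [0.707, 0.707, -0.0, -0.0]
wrist_force: [0.5, 0.3, -1.6]
grip_width: 44.2
gripper_force: 27.3
```

Emit:
drive_tool(linear=[[0,0,0.5],[0,0,0.5],[0,0,0.5],[0,0,0]], spin=[0,0,0,0])

```text
t: 27.6
tool_pos: [592.3, 92.7, 66.6]
tcp_rot: [0.707, 0.707, 0.0, 0.0]
wrist_force: [-3.3, -0.2, 9.4]
grip_width: 43.8
gripper_force: 28.6
```

Down at the predicted height. Release and fetch jar D (426,-295).

Emit:
drive_tool(linear=[[0,0,0],[0,0,0],[0,0,0],[0,0,-5],[0,0,-15],[0,0,-25],[0,0,-25],[0,0,-20],[0,0,-10]], spin=[0,0,0,0,0,0,0,0,0], claw=0.3)

```text
t: 28.5
tool_pos: [593.5, 92.9, 168.8]
tcp_rot: [0.707, 0.707, 0.002, 0.001]
wrist_force: [1.0, -0.4, -0.6]
grip_width: 55.0
gripper_force: 0.0
```

Emit:
drive_tool(linear=[[-8,-4,0],[-18,-8,0],[-26,-12,0],[-28,-12,0],[-28,-12,0],[-28,-12,0],[-28,-12,0],[-28,-12,0],[-28,-12,0],[-28,-12,0],[-28,-12,0],[-28,-12,0],[-28,-12,0],[-26,-12,5],[-18,-8,10],[-10,-4,15],[-3,0,20],[0,0,20],[0,0,20],[0,0,15]], spin=[0,0,0,0,0,0,0,0,0,0,0,0,0,0,0,0,0,0,0,0], claw=0.42)

```text
t: 30.5
tool_pos: [421.4, -295.9, 58.3]
tcp_rot: [0.707, 0.707, -0.0, -0.002]
wrist_force: [-0.3, 1.2, -0.2]
grip_width: 60.8
gripper_force: 0.0
```

Emit:
drive_tool(linear=[[0,4,0],[0,0,4],[0,0,12],[0,0,12],[0,0,8],[0,0,5],[0,0,3],[0,0,0]], spin=[0,0,0,0,0,0,0,0])

```text
t: 31.3
tool_pos: [428.1, -296.2, 16.2]
tcp_rot: [0.707, 0.707, -0.0, -0.0]
wrist_force: [0.0, 0.1, 0.1]
grip_width: 60.7
gripper_force: 0.0
```

Emit:
drive_tool(linear=[[0,0,0],[0,0,0],[0,0,0],[0,0,0],[0,0,0]], spin=[0,0,0,0,0], claw=-1, newtons=22)

```text
t: 31.8
tool_pos: [428.4, -296.4, 16.9]
tcp_rot: [0.707, 0.707, 0.0, 0.0]
wrist_force: [-0.8, 0.0, 5.3]
grip_width: 44.5
gripper_force: 22.9
```

Emit:
drive_tool(linear=[[0,0,-5],[0,0,-12],[0,0,-22],[0,0,-28],[0,0,-28],[0,0,-25],[0,0,-20],[0,0,-10],[0,0,-5]], spin=[0,0,0,0,0,0,0,0,0])

```text
t: 32.7
tool_pos: [428.5, -296.5, 172.9]
tcp_rot: [0.707, 0.707, 0.0, 0.001]
wrist_force: [0.7, 0.6, -0.7]
grip_width: 44.1
gripper_force: 22.8
```

Emit:
drive_tool(linear=[[6,3,0],[14,7,0],[22,11,0],[24,12,0],[24,12,0],[24,12,0],[24,12,0],[24,12,0],[24,12,0],[24,12,0],[24,12,0],[24,12,0],[22,11,0],[20,11,0],[14,7,0],[9,5,0],[4,2,0],[0,0,0],[0,0,0]], spin=[0,0,0,0,0,0,0,0,0,0,0,0,0,0,0,0,0,0,0])

```text
t: 34.6
tool_pos: [592.9, 30.2, 171.4]
tcp_rot: [0.707, 0.707, -0.0, -0.0]
wrist_force: [0.7, 0.5, -1.1]
grip_width: 44.1
gripper_force: 22.8
```

Emit:
drive_tool(linear=[[-1,0,6],[-1,0.5,12],[0,0,16],[0,0,16],[0,0,16],[0,0,14],[0,0,9],[0,0,5],[0,0,3],[0,0,2],[0,0,1],[0,0,0]], spin=[0,0,0,0,0,0,0,0,0,0,0,0])

```text
t: 35.8
tool_pos: [594.0, 28.8, 71.9]
tcp_rot: [0.707, 0.707, 0.0, 0.0]
wrist_force: [0.2, -0.1, -1.1]
grip_width: 44.5
gripper_force: 22.8
```

Emit:
drive_tool(linear=[[0,0,0.5],[0,0,0.5],[0,0,0.5],[0,0,0]], spin=[0,0,0,0])

```text
t: 36.2
tool_pos: [593.8, 28.7, 70.1]
tcp_rot: [0.707, 0.707, -0.0, 0.0]
wrist_force: [0.0, 0.4, -1.1]
grip_width: 44.5
gripper_force: 22.8
```

Emit:
drive_tool(linear=[[0,0,0.5],[0,0,0.4],[0,0,0]], spin=[0,0,0])

```text
t: 36.5
tool_pos: [593.8, 28.7, 69.9]
tcp_rot: [0.707, 0.707, 0.0, 0.0]
wrist_force: [-3.4, 0.0, 7.2]
grip_width: 44.8
gripper_force: 23.5
```

Emit:
drive_tool(linear=[[0,0,0],[0,0,0],[0,0,0],[0,0,-5],[0,0,-15],[0,0,-25],[0,0,-25],[0,0,-20],[0,0,-10]], spin=[0,0,0,0,0,0,0,0,0], claw=0.3)

```text
t: 37.4
tool_pos: [595.0, 28.8, 172.4]
tcp_rot: [0.707, 0.707, 0.001, 0.001]
wrist_force: [0.8, 0.4, -0.2]
grip_width: 55.4
gripper_force: 0.0
```

```bash
python3 - <<'E'
from h import *
np.set_printoptions(precision=1,suppress=True)
im,c=snap('top','t5.png'); print(ctrl.state()['tool_pos'])
for j in jars(im,c)[0]: print(j)
E
```

```text
[595.3  28.8 172.9]
(array([364.1, 187.1]), np.int32(144), array([ 546.9, -383.2,   60. ]))
(array([365.4, 212.5]), np.int32(152), array([ 467.5, -385.1,   60. ]))
(array([365.5, 240.1]), np.int32(155), array([ 382. , -383.3,   60. ]))
```

Emit:
drive_tool(linear=[[-8,-1,0],[-18,-2,0],[-27,-3,0],[-29,-3,0],[-29,-3,0],[-29,-3,0],[-29,-3,0],[-29,-3,0],[-29,-3,0],[-29,-3,0],[-29,-4,0],[-29,-4,0],[-29,-4,5],[-28,-4,10],[-20,-3,15],[-14,-2,20],[-7,-1,22],[0,0,20],[0,0,15],[0,0,5]], spin=[0,0,0,0,0,0,0,0,0,0,0,0,0,0,0,0,0,0,0,0], claw=0.42)

```text
t: 39.45
tool_pos: [543.2, -382.3, 54.3]
tcp_rot: [0.707, 0.707, -0.0, -0.002]
wrist_force: [0.6, 0.3, 0.6]
grip_width: 60.5
gripper_force: 0.0
```

Emit:
drive_tool(linear=[[0,2,2],[0,0,6],[0,0,10],[0,0,10],[0,0,6],[0,0,3],[0,0,1],[0,0,0]], spin=[0,0,0,0,0,0,0,0])

```text
t: 40.25
tool_pos: [546.8, -383.4, 19.2]
tcp_rot: [0.707, 0.707, -0.0, 0.0]
wrist_force: [-0.9, 0.2, -0.2]
grip_width: 60.4
gripper_force: 0.0
```

Emit:
drive_tool(linear=[[0,0,0],[0,0,0],[0,0,0],[0,0,0],[0,0,0]], spin=[0,0,0,0,0], claw=-1, newtons=22)

```text
t: 40.75
tool_pos: [547.0, -383.6, 19.7]
tcp_rot: [0.707, 0.707, 0.0, 0.0]
wrist_force: [-0.6, 0.2, 4.9]
grip_width: 44.0
gripper_force: 23.0
```

Emit:
drive_tool(linear=[[0,0,-5],[0,0,-12],[0,0,-22],[0,0,-28],[0,0,-28],[0,0,-25],[0,0,-20],[0,0,-10],[0,0,-5]], spin=[0,0,0,0,0,0,0,0,0])

```text
t: 41.65
tool_pos: [547.0, -383.5, 175.5]
tcp_rot: [0.707, 0.707, 0.0, 0.001]
wrist_force: [0.2, -0.4, -1.4]
grip_width: 44.0
gripper_force: 22.8
```

Emit:
drive_tool(linear=[[6,1,0],[14,2,0],[22,3,0],[26,4,0],[26,4,0],[26,4,0],[26,4,0],[26,4,0],[26,4,0],[26,4,0],[26,4,0],[26,3,0],[24,2,0],[20,2,0],[14,1,0],[10,0,0],[5,0,0],[0,0,0],[0,0,0]], spin=[0,0,0,0,0,0,0,0,0,0,0,0,0,0,0,0,0,0,0])

```text
t: 43.55
tool_pos: [592.7, -34.8, 174.1]
tcp_rot: [0.707, 0.707, -0.0, 0.0]
wrist_force: [-0.2, -0.6, -1.0]
grip_width: 44.3
gripper_force: 22.8
```

Emit:
drive_tool(linear=[[0,0.5,6],[0.5,0.5,12],[0,0,16],[0,0,16],[0,0,16],[0,0,14],[0,0,9],[0,0,5],[0,0,3],[0,0,2],[0,0,1],[0,0,0]], spin=[0,0,0,0,0,0,0,0,0,0,0,0])

```text
t: 44.75
tool_pos: [594.0, -33.8, 74.5]
tcp_rot: [0.707, 0.707, 0.0, 0.0]
wrist_force: [0.5, -0.6, -1.7]
grip_width: 44.5
gripper_force: 22.7
```

Emit:
drive_tool(linear=[[0,0,0.5],[0,0,0.5],[0,0,0.5],[0,0,0]], spin=[0,0,0,0])

```text
t: 45.15
tool_pos: [593.8, -33.8, 72.7]
tcp_rot: [0.707, 0.707, 0.0, 0.0]
wrist_force: [-0.3, 0.1, -1.8]
grip_width: 44.0
gripper_force: 22.7
```

Emit:
drive_tool(linear=[[0,0,0.5],[0,0,0.3],[0,0,0]], spin=[0,0,0])

```text
t: 45.45
tool_pos: [593.8, -33.8, 72.6]
tcp_rot: [0.707, 0.707, 0.0, 0.0]
wrist_force: [-2.6, 0.1, 7.4]
grip_width: 44.2
gripper_force: 23.5
```

Contact. Release, lift, and turn a quarter (tool x = +X, tool y = -Y) for the last two.

Emit:
drive_tool(linear=[[0,0,0],[0,0,0],[0,0,0],[0,0,-5],[0,0,-15],[0,0,-25],[0,0,-25],[0,0,-20],[0,0,-10]], spin=[0,0,0,0,0,0,0,0,0], claw=0.3)

```text
t: 46.35
tool_pos: [595.0, -33.9, 175.1]
tcp_rot: [0.707, 0.707, 0.001, 0.001]
wrist_force: [0.0, -0.4, -0.4]
grip_width: 55.3
gripper_force: 0.0
```

Emit:
drive_tool(linear=[[0,0,0],[0,0,0],[0,0,0],[0,0,0],[0,0,0],[0,0,0],[0,0,0],[0,0,0],[0,0,0],[0,0,0],[0,0,0],[0,0,0]], spin=[0.14,0.14,0.14,0.14,0.14,0.14,0.14,0.14,0.14,0.14,0.14,0.031])

```text
t: 47.55
tool_pos: [593.5, -33.8, 172.0]
tcp_rot: [1.0, -0.003, -0.0, -0.0]
wrist_force: [-0.9, 0.5, -0.6]
grip_width: 55.4
gripper_force: 0.0
```

```bash
python3 - <<'E'
from h import *
np.set_printoptions(precision=3,suppress=True)
im,c=snap('top','t6.png'); s=ctrl.state(); print(s['tool_pos'],s['tcp_rot'],s['qpos'])
for j in jars(im,c)[0]: print(j)
E
```

```text
[593.562 -33.804 172.032] [ 1.    -0.002 -0.     0.   ] [-0.059  0.352  1.743 -0.     1.047  1.516]
(array([365.318, 212.477]), np.int32(151), array([ 467.505, -384.987,   60.   ]))
(array([365.406, 240.123]), np.int32(155), array([ 381.862, -383.124,   60.   ]))
```

Emit:
drive_tool(linear=[[-3,7,0],[-6,16,0],[-9,24,0],[-9,25,0],[-9,25,0],[-9,25,0],[-9,25,0],[-9,25,0],[-9,25,0],[-9,25,0],[-9,25,0],[-9,25,0],[-9,25,5],[-8,22,10],[-6,16,15],[-3,10,20],[-1,5,20],[0,0,20],[0,0,18],[0,0,8]], spin=[0,0,0,0,0,0,0,0,0,0,0,0,0,0,0,0,0,0,0,0], claw=0.42)

```text
t: 49.6
tool_pos: [465.9, -383.2, 53.5]
tcp_rot: [1.0, -0.0, -0.001, -0.001]
wrist_force: [0.7, -0.8, 0.4]
grip_width: 60.5
gripper_force: 0.0
```

Emit:
drive_tool(linear=[[0,0,3],[0,0,7],[0,0,10],[0,0,10],[0,0,5],[0,0,2],[0,0,0],[0,0,0]], spin=[0,0,0,0,0,0,0,0])

```text
t: 50.4
tool_pos: [467.9, -383.9, 19.1]
tcp_rot: [1.0, -0.0, 0.0, 0.0]
wrist_force: [0.2, -0.1, 0.3]
grip_width: 60.6
gripper_force: 0.0
```

Emit:
drive_tool(linear=[[0,0,0],[0,0,0],[0,0,0],[0,0,0],[0,0,0]], spin=[0,0,0,0,0], claw=-1, newtons=22)

```text
t: 50.9
tool_pos: [468.0, -384.1, 19.4]
tcp_rot: [1.0, -0.0, 0.0, 0.0]
wrist_force: [-0.1, -0.3, 6.1]
grip_width: 44.3
gripper_force: 22.5
```

Emit:
drive_tool(linear=[[0,0,-5],[0,0,-12],[0,0,-22],[0,0,-28],[0,0,-28],[0,0,-25],[0,0,-20],[0,0,-10],[0,0,-5]], spin=[0,0,0,0,0,0,0,0,0])

```text
t: 51.8
tool_pos: [467.9, -383.9, 175.1]
tcp_rot: [1.0, -0.0, 0.001, 0.0]
wrist_force: [-0.5, 0.4, -1.5]
grip_width: 44.0
gripper_force: 23.0
```

Emit:
drive_tool(linear=[[3,-7,0],[7,-16,0],[12,-26,0],[13,-28,0],[13,-28,0],[13,-28,0],[13,-28,0],[13,-28,0],[13,-28,0],[13,-28,0],[13,-28,0],[13,-28,0],[13,-28,0],[13,-28,0],[12,-25,0],[9,-18,0],[4,-10,0],[2,-4,0],[0,0,0],[0,0,0]], spin=[0,0,0,0,0,0,0,0,0,0,0,0,0,0,0,0,0,0,0,0])

```text
t: 53.8
tool_pos: [659.3, 29.4, 173.8]
tcp_rot: [1.0, -0.0, -0.0, 0.0]
wrist_force: [-0.3, 0.2, -1.0]
grip_width: 43.8
gripper_force: 23.0
```

Emit:
drive_tool(linear=[[-1,0,6],[0,0,12],[0,0,16],[0,0,16],[0,0,16],[0,0,12],[0,0,6],[0,0,2],[0,0,0]], spin=[0,0,0,0,0,0,0,0,0])

```text
t: 54.7
tool_pos: [658.9, 30.3, 87.8]
tcp_rot: [1.0, -0.0, 0.0, 0.0]
wrist_force: [-0.3, -0.4, -1.3]
grip_width: 44.5
gripper_force: 23.0
```

Emit:
drive_tool(linear=[[0,0,4],[0,0,4],[0,0,3],[0,0,2],[0,0,1],[0,0,0]], spin=[0,0,0,0,0,0])

```text
t: 55.3
tool_pos: [658.7, 30.2, 73.8]
tcp_rot: [1.0, -0.0, -0.0, -0.0]
wrist_force: [0.6, -0.0, -2.1]
grip_width: 44.0
gripper_force: 23.0
```

Emit:
drive_tool(linear=[[0,0,0.5],[0,0,0.5],[0,0,0.5],[0,0,0.3],[0,0,0]], spin=[0,0,0,0,0])

```text
t: 55.8
tool_pos: [658.9, 30.2, 72.5]
tcp_rot: [1.0, -0.0, 0.0, 0.0]
wrist_force: [-0.6, 0.0, 2.6]
grip_width: 43.9
gripper_force: 23.5
```

Emit:
drive_tool(linear=[[0,0,0],[0,0,0],[0,0,0],[0,0,-5],[0,0,-15],[0,0,-25],[0,0,-25],[0,0,-20],[0,0,-10]], spin=[0,0,0,0,0,0,0,0,0], claw=0.3)

```text
t: 56.7
tool_pos: [660.1, 30.2, 175.5]
tcp_rot: [1.0, -0.0, 0.002, -0.0]
wrist_force: [0.5, -0.6, 0.4]
grip_width: 55.1
gripper_force: 0.0
```

```bash
python3 - <<'E'
from h import *
np.set_printoptions(precision=1,suppress=True)
im,c=snap('top','t7.png'); s=ctrl.state(); print(s['tool_pos'])
for j in jars(im,c)[0]: print(j)
E
```

```text
[660.4  30.2 176.1]
(array([365.4, 240.1]), np.int32(156), array([ 381.9, -383.3,   60. ]))
```

Emit:
drive_tool(linear=[[-6,9,0],[-13,20,0],[-18,27,0],[-19,28,0],[-19,28,0],[-19,28,0],[-19,28,0],[-19,28,0],[-19,28,0],[-19,28,0],[-19,28,0],[-19,28,0],[-19,28,5],[-18,28,10],[-14,22,15],[-10,15,18],[-6,9,18],[-3,3,15],[0,0,15],[0,0,10]], spin=[0,0,0,0,0,0,0,0,0,0,0,0,0,0,0,0,0,0,0,0], claw=0.42)

```text
t: 58.75
tool_pos: [378.8, -381.8, 64.0]
tcp_rot: [1.0, -0.0, -0.001, -0.001]
wrist_force: [-0.1, -1.0, 0.1]
grip_width: 60.9
gripper_force: 0.0
```

Emit:
drive_tool(linear=[[0,0,3],[0,0,7],[0,0,12],[0,0,10],[0,0,6],[0,0,3],[0,0,1],[0,0,0]], spin=[0,0,0,0,0,0,0,0])

```text
t: 59.55
tool_pos: [380.8, -382.8, 24.1]
tcp_rot: [1.0, -0.0, 0.0, 0.0]
wrist_force: [0.5, -0.2, 0.1]
grip_width: 60.7
gripper_force: 0.0
```

Emit:
drive_tool(linear=[[0,0,0],[0,0,0],[0,0,0],[0,0,0],[0,0,0]], spin=[0,0,0,0,0], claw=-1, newtons=22)

```text
t: 60.05
tool_pos: [381.0, -383.0, 24.5]
tcp_rot: [1.0, -0.0, 0.0, 0.0]
wrist_force: [0.3, 0.5, 7.0]
grip_width: 44.1
gripper_force: 22.6
```

Emit:
drive_tool(linear=[[0,0,-5],[0,0,-12],[0,0,-22],[0,0,-28],[0,0,-28],[0,0,-25],[0,0,-20],[0,0,-10],[0,0,-5]], spin=[0,0,0,0,0,0,0,0,0])

```text
t: 60.95
tool_pos: [380.9, -382.9, 180.3]
tcp_rot: [1.0, -0.0, 0.001, 0.001]
wrist_force: [-0.1, -0.0, -1.1]
grip_width: 44.1
gripper_force: 23.0
```

Emit:
drive_tool(linear=[[2,-7,0],[6,-16,0],[10,-26,0],[10,-28,0],[10,-28,0],[10,-28,0],[10,-28,0],[10,-28,0],[10,-28,0],[10,-28,0],[10,-28,0],[10,-28,0],[10,-28,0],[10,-28,0],[9,-25,0],[7,-18,0],[4,-9,0],[1,-4,0],[0,0,0],[0,0,0]], spin=[0,0,0,0,0,0,0,0,0,0,0,0,0,0,0,0,0,0,0,0])

```text
t: 62.95
tool_pos: [529.2, 29.7, 178.8]
tcp_rot: [1.0, -0.0, -0.0, 0.0]
wrist_force: [0.4, -0.3, -0.9]
grip_width: 44.0
gripper_force: 23.0
```

Emit:
drive_tool(linear=[[0.5,0,6],[0,0,12],[0,0,16],[0,0,16],[0,0,16],[0,0,12],[0,0,6],[0,0,2],[0,0,0]], spin=[0,0,0,0,0,0,0,0,0])

```text
t: 63.85
tool_pos: [530.4, 30.1, 93.0]
tcp_rot: [1.0, -0.0, -0.0, 0.0]
wrist_force: [-0.0, 0.2, -1.4]
grip_width: 44.3
gripper_force: 23.0
```

Emit:
drive_tool(linear=[[0,0,4],[0,0,4],[0,0,3],[0,0,2],[0,0,0.5],[0,0,0]], spin=[0,0,0,0,0,0])

```text
t: 64.45
tool_pos: [530.2, 30.2, 79.5]
tcp_rot: [1.0, -0.0, -0.0, 0.0]
wrist_force: [-0.2, 0.2, -1.6]
grip_width: 44.2
gripper_force: 23.0
```

Emit:
drive_tool(linear=[[0,0,0.5],[0,0,0.3],[0,0,0]], spin=[0,0,0])

```text
t: 64.75
tool_pos: [530.3, 30.2, 78.8]
tcp_rot: [1.0, -0.0, 0.0, 0.0]
wrist_force: [0.0, 0.2, -1.7]
grip_width: 44.2
gripper_force: 23.0
```

Emit:
drive_tool(linear=[[0,0,0.5],[0,0,0.5],[0,0,0.5],[0,0,0]], spin=[0,0,0,0])

```text
t: 65.15
tool_pos: [530.4, 30.2, 77.6]
tcp_rot: [1.0, -0.0, 0.0, 0.0]
wrist_force: [-1.9, -1.2, 4.0]
grip_width: 44.1
gripper_force: 23.3
```

Emit:
drive_tool(linear=[[0,0,0],[0,0,0],[0,0,0],[0,0,-5],[0,0,-15],[0,0,-25],[0,0,-30],[0,0,-30],[0,0,-20],[0,0,-5]], spin=[0,0,0,0,0,0,0,0,0,0], claw=0.3)

```text
t: 66.15
tool_pos: [531.7, 30.3, 210.0]
tcp_rot: [1.0, -0.0, 0.002, -0.0]
wrist_force: [0.8, 0.2, -0.2]
grip_width: 55.2
gripper_force: 0.0
```

Emit:
drive_tool(linear=[[0,-8,0],[-1,-16,0],[-1,-22,0],[-1,-25,0],[-1,-25,0],[-1,-25,0],[-1,-25,0],[-1,-25,0],[-1,-25,0],[-2,-25,0],[-2,-25,0],[-2,-22,0],[-2,-18,0],[-2,-12,0],[-1,-6,0],[0,0,0]], spin=[0,0,0,0,0,0,0,0,0,0,0,0,0,0,0,0])

```text
t: 67.75
tool_pos: [511.0, 334.5, 206.9]
tcp_rot: [1.0, 0.0, -0.0, 0.0]
wrist_force: [-0.2, -0.8, 0.2]
grip_width: 55.5
gripper_force: 0.0
```

```bash
python3 - <<'E'
from h import *
np.set_printoptions(precision=1,suppress=True)
im,c=snap('top','t8.png'); b,d=snap('scene','s8.png'); s=ctrl.state(); print(s['tool_pos'])
try: print(jars(im,c)[0])
except Exception as e: print(e)
z=cv2.resize(b[120:320,60:380],(400,250)); w=cv2.resize(im[110:250,170:310],(400,400),interpolation=2)
o=np.zeros((400,800,3),np.uint8); o[:250,:400]=z; o[:,400:]=w
cv2.imwrite('pics/v9.png',o[:,:,::-1])
# rim of the pot in top view: centre check from inner circle? caps at z=113
h=cv2.cvtColor(im,cv2.COLOR_RGB2HSV); print([proj(c,[x,y,113]) for x,y in ((594,92),(594,29),(594,-34),(659,30),(530,30))])
E
```

```text
[511.3 333.6 207.1]
[]
[array([210.7, 170.6]), array([231.6, 170.5]), array([252.4, 170.4]), array([231.3, 149.2]), array([231.2, 191.6])]
```

View pics/v9.png

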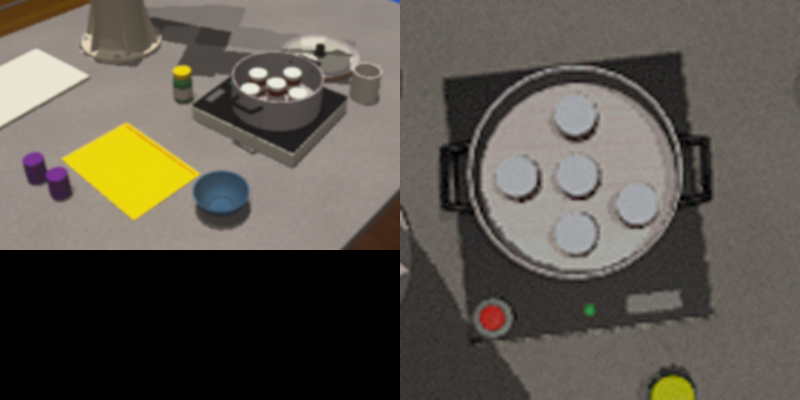

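All five jars stand upright in the pot and the sheet is empty. The one at crop (637,204) was knocked about 25 mm aside but is still upright inside. Now I'll regrip the lid.

Emit:
drive_tool(linear=[[0,0,6],[0.5,-1,14],[0,0,20],[0,0,25],[0,0,25],[0,0,25],[0,0,22],[0,0,18],[0,0,14],[0,0,9],[0,0,5],[0,0,2],[0,0,0]], spin=[0,0,0,0,0,0,0,0,0,0,0,0,0])

```text
t: 69.15
tool_pos: [512.1, 335.4, 22.6]
tcp_rot: [1.0, -0.0, 0.0, -0.0]
wrist_force: [-0.3, 0.0, 0.6]
grip_width: 55.7
gripper_force: 0.0
```

Emit:
drive_tool(linear=[[0,0,0],[0,0,0],[0,0,0],[0,0,0],[0,0,0],[0,0,0]], spin=[0,0,0,0,0,0], claw=-1, newtons=90)

```text
t: 69.75
tool_pos: [512.2, 335.3, 23.4]
tcp_rot: [1.0, -0.0, 0.0, -0.0]
wrist_force: [-1.1, -0.9, 7.3]
grip_width: 25.2
gripper_force: 88.1
```

Emit:
drive_tool(linear=[[0,0,-3],[0,0,-8],[0,0,-16],[0,0,-22],[0,0,-25],[0,0,-25],[0,0,-25],[0,0,-22],[0,0,-16],[0,0,-10],[0,0,-5],[0,0,-2],[0,0,0]], spin=[0,0,0,0,0,0,0,0,0,0,0,0,0])

```text
t: 71.05
tool_pos: [511.5, 335.1, 200.9]
tcp_rot: [1.0, -0.0, -0.0, 0.0]
wrist_force: [-0.2, 0.3, -4.2]
grip_width: 24.9
gripper_force: 88.7
```

Emit:
drive_tool(linear=[[1,5,0],[3,12,0],[5,18,0],[5,20,0],[6,20,0],[6,20,0],[6,20,0],[6,20,0],[6,20,0],[6,20,0],[6,20,0],[5,20,0],[5,20,0],[5,20,0],[5,18,0],[3,15,0],[2,11,0],[1,5,0],[0,0,0],[0,0,0]], spin=[0,0,0,0,0,0,0,0,0,0,0,0,0,0,0,0,0,0,0,0])

```text
t: 73.05
tool_pos: [593.6, 31.6, 201.2]
tcp_rot: [1.0, -0.0, -0.0, -0.0]
wrist_force: [-0.0, -0.1, -3.0]
grip_width: 25.0
gripper_force: 88.8
```

Emit:
drive_tool(linear=[[0.5,0,4],[0,0,8],[0,0,10],[0,0,10],[0,0,8],[0,0,5],[0,0,3],[0,0,1],[0,0,0]], spin=[0,0,0,0,0,0,0,0,0])

```text
t: 73.95
tool_pos: [594.4, 31.2, 152.4]
tcp_rot: [1.0, -0.0, 0.0, -0.0]
wrist_force: [0.4, 1.0, -2.8]
grip_width: 24.7
gripper_force: 88.8
```

Emit:
drive_tool(linear=[[0,0,2],[0,0,2],[0,0,2],[0,0,2],[0,0,1],[0,0,0]], spin=[0,0,0,0,0,0])

```text
t: 74.55
tool_pos: [594.2, 31.2, 143.1]
tcp_rot: [1.0, -0.0, -0.0, 0.0]
wrist_force: [-1.1, 0.9, -4.1]
grip_width: 25.1
gripper_force: 88.8
```

Emit:
drive_tool(linear=[[0,0,0.7],[0,0,0.7],[0,0,0.6],[0,0,0.5],[0,0,0]], spin=[0,0,0,0,0])

```text
t: 75.05
tool_pos: [594.4, 31.1, 140.9]
tcp_rot: [1.0, -0.0, 0.0, 0.0]
wrist_force: [-0.6, -0.5, -2.3]
grip_width: 24.6
gripper_force: 88.9
```

Emit:
drive_tool(linear=[[0,0,0.4],[0,0,0.3],[0,0,0.3],[0,0,0]], spin=[0,0,0,0])

```text
t: 75.45
tool_pos: [594.5, 31.2, 140.5]
tcp_rot: [1.0, -0.0, 0.0, 0.0]
wrist_force: [-2.2, -0.8, 5.7]
grip_width: 24.7
gripper_force: 89.8
```

Seated at the predicted height. Release, rise, and check.

Emit:
drive_tool(linear=[[0,0,0],[0,0,0],[0,0,0],[0,0,0],[0,0,-8],[0,0,-15],[0,0,-25],[0,0,-25],[0,0,-15],[0,0,-5]], spin=[0,0,0,0,0,0,0,0,0,0], claw=0.4)

```text
t: 76.45
tool_pos: [595.4, 31.3, 235.5]
tcp_rot: [1.0, -0.0, 0.002, -0.0]
wrist_force: [0.1, -0.7, -0.6]
grip_width: 59.8
gripper_force: 0.0
```

Emit:
drive_tool(linear=[[-5,-3,0],[-10,-6,0],[-12,-8,0],[-12,-8,0],[-12,-8,0],[-12,-8,0],[-12,-8,0],[-12,-8,0],[-12,-8,0],[-12,-8,0],[-12,-7,0],[-10,-6,0],[-5,-3,0],[0,0,0],[0,0,0]], spin=[0,0,0,0,0,0,0,0,0,0,0,0,0,0,0], claw=-1, newtons=30)

```text
t: 77.95
tool_pos: [456.6, 120.3, 232.9]
tcp_rot: [1.0, 0.0, 0.0, 0.0]
wrist_force: [0.2, -0.5, 0.0]
grip_width: -0.1
gripper_force: 0.0
```

```bash
python3 - <<'E'
from h import *
np.set_printoptions(precision=1,suppress=True)
im,c=snap('top','t9.png'); b,d=snap('scene','s9.png'); w,cw=snap('wrist','w9.png'); s=ctrl.state(); print(s['tool_pos'],s['qpos'])
h=cv2.cvtColor(w,cv2.COLOR_RGB2HSV)
for q in blobs((h[...,1]>150)&((h[...,0]<8)|(h[...,0]>172))&(h[...,2]>90),100): print('red w',q[0],q[1],q[2],[ray(cw,*q[1],z) for z in (55,60,65,70)])
h=cv2.cvtColor(im,cv2.COLOR_RGB2HSV); m=np.zeros(h.shape[:2],bool); m[200:240,180:220]=1
for q in blobs(m&(h[...,1]>130)&((h[...,0]<8)|(h[...,0]>172))&(h[...,2]>100),15): print('red t',q[0],q[1],[ray(c,*q[1],z) for z in (55,60,65,70)])
z=cv2.resize(b[130:260,200:360],(400,325),interpolation=2)
cv2.imwrite('pics/v10.png',np.hstack([z,cv2.resize(w,(400,325))])[:,:,::-1])
E
```

```text
[456.7 120.  232.8] [ 0.3  0.1  1.9 -0.   1.1  1.8]
red w 337 [253.4 181.2] [21 20] [array([438.9, 123.2,  55. ]), array([440.4, 123.2,  60. ]), array([441.8, 123.1,  65. ]), array([443.2, 123.1,  70. ])]
```

View pics/v10.png

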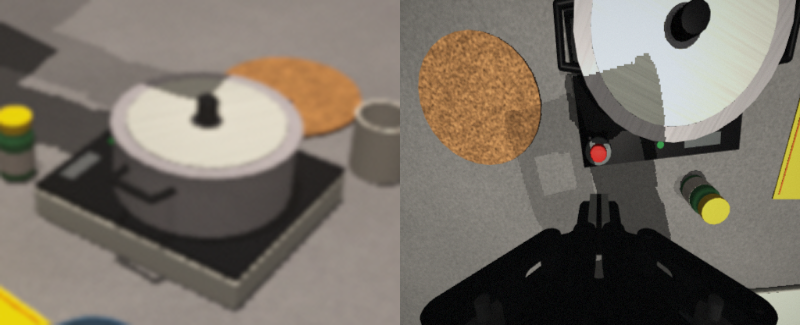

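The lid sits level in the rim and the button is at about (442,123). Descending with closed fingers.

Emit:
drive_tool(linear=[[-8,-2,6],[-8,-2,15],[0,0,22],[0,0,24],[0,0,24],[0,0,24],[0,0,20],[0,0,14],[0,0,10],[0,0,5],[0,0,2],[0,0,0]], spin=[0,0,0,0,0,0,0,0,0,0,0,0])

```text
t: 79.3
tool_pos: [440.4, 124.3, 66.9]
tcp_rot: [1.0, -0.0, 0.0, -0.0]
wrist_force: [0.6, -0.2, 0.3]
grip_width: 0.1
gripper_force: 0.0
```

Emit:
drive_tool(linear=[[0,0,2],[0,0,2],[0,0,2],[0,0,1],[0,0,0],[0,0,0]], spin=[0,0,0,0,0,0])

```text
t: 79.9
tool_pos: [440.3, 124.2, 59.8]
tcp_rot: [1.0, -0.0, 0.0, 0.0]
wrist_force: [0.4, -0.8, -0.1]
grip_width: 0.3
gripper_force: 0.0
```

Emit:
drive_tool(linear=[[0,0,1],[0,0,1],[0,0,1],[0,0,0],[0,0,0]], spin=[0,0,0,0,0])

```text
t: 80.4
tool_pos: [440.3, 124.3, 56.8]
tcp_rot: [1.0, -0.0, 0.0, -0.0]
wrist_force: [-0.4, -0.2, 1.9]
grip_width: -0.2
gripper_force: 0.9
```

Emit:
drive_tool(linear=[[0,0,1],[0,0,1],[0,0,0],[0,0,0]], spin=[0,0,0,0])

```text
t: 80.8
tool_pos: [440.3, 124.3, 54.8]
tcp_rot: [1.0, -0.0, 0.0, -0.0]
wrist_force: [-0.8, 0.4, 3.1]
grip_width: -0.1
gripper_force: 1.5
```

Emit:
drive_tool(linear=[[0,0,1],[0,0,1],[0,0,0],[0,0,0]], spin=[0,0,0,0])

```text
t: 81.2
tool_pos: [440.3, 124.2, 52.8]
tcp_rot: [1.0, -0.0, 0.0, -0.0]
wrist_force: [-0.6, -0.1, 3.7]
grip_width: -0.0
gripper_force: 2.0
```

Contact at about 58 mm, with the spring force rising. On to the bottom stop.

Emit:
drive_tool(linear=[[0,0,0.7],[0,0,0.7],[0,0,0],[0,0,0]], spin=[0,0,0,0])

```text
t: 81.6
tool_pos: [440.3, 124.3, 51.5]
tcp_rot: [1.0, -0.0, 0.0, -0.0]
wrist_force: [-0.2, -0.2, 6.8]
grip_width: -0.1
gripper_force: 3.5
```

Emit:
drive_tool(linear=[[0,0,0.5],[0,0,0],[0,0,0]], spin=[0,0,0])

```text
t: 81.9
tool_pos: [440.4, 124.3, 51.4]
tcp_rot: [1.0, -0.0, 0.0, -0.0]
wrist_force: [-3.2, -0.3, 14.3]
grip_width: -0.1
gripper_force: 6.9
```

Emit:
drive_tool(linear=[[0,0,0.4],[0,0,0],[0,0,0]], spin=[0,0,0])

```text
t: 82.2
tool_pos: [440.4, 124.3, 51.3]
tcp_rot: [1.0, -0.0, 0.0, -0.0]
wrist_force: [-4.4, -1.3, 18.9]
grip_width: -0.2
gripper_force: 9.6
```

Emit:
drive_tool(linear=[[0,0,-3],[0,0,-6],[0,0,-15],[0,0,-25],[0,0,-35],[0,0,-40],[0,0,-40],[0,0,-20],[0,0,0]], spin=[0,0,0,0,0,0,0,0,0])

```text
t: 83.1
tool_pos: [441.9, 124.7, 237.4]
tcp_rot: [1.0, -0.0, 0.003, -0.001]
wrist_force: [-0.4, -0.2, -0.1]
grip_width: 0.1
gripper_force: 0.0
```

Emit:
drive_tool(linear=[[-5,-10,0],[-8,-20,0],[-8,-25,0],[-8,-25,0],[-8,-25,0],[-8,-25,0],[-8,-25,0],[-8,-25,0],[-5,-15,0],[0,-5,0],[0,0,0],[0,0,0]], spin=[0,0,0,0,0,0,0,0,0,0,0,0])

```text
t: 84.3
tool_pos: [374.0, 323.6, 233.7]
tcp_rot: [1.0, -0.0, -0.001, 0.001]
wrist_force: [-0.9, 0.5, 0.9]
grip_width: -0.3
gripper_force: 0.0
```

```bash
python3 - <<'E'
from h import *
np.set_printoptions(precision=1,suppress=True)
im,c=snap('top','t10.png'); b,d=snap('scene','s10.png'); print(ctrl.state()['tool_pos'],ctrl.state()['t'])
h=cv2.cvtColor(im,cv2.COLOR_RGB2HSV); m=np.zeros(h.shape[:2],bool); m[100:260,180:300]=1
for q in blobs(m&(h[...,1]<60)&(h[...,2]>120),1000):
  ct=max(cv2.findContours(q[3].astype(np.uint8),0,1)[0],key=len);(u,v),R=cv2.minEnclosingCircle(ct); print('lid',u,v,R,ray(c,u,v,140))
o=np.vstack([cv2.resize(b[90:310,60:400],(460,298)),cv2.resize(im[90:280,90:420],(460,265))]); cv2.imwrite('pics/v11.png',o[:,:,::-1])
E
```

```text
[374.4 323.4 234.1] 84.4
lid 230.12962341308594 169.64892578125 39.25962448120117 [593.1  32.  140. ]
```

View pics/v11.png

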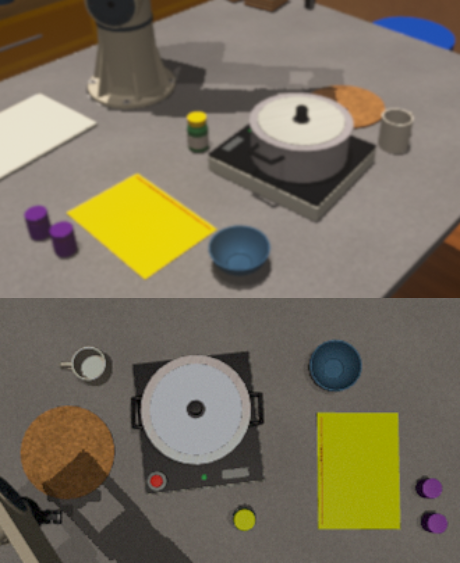

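The lid is seated level, within 2 mm of where it started. The sheet is empty, and the mug, bowl, sauce jar and purple jars have not moved. Handing in.

```bash
python3 -c "
from rig import ctrl
print(ctrl.job_done())"
```

```text
the job is handed in; nothing more can be done
None
```

I handed the job in at about 84 s: all five jars stand upright in the pot, the lid is seated level, and the start button was pressed to its stop and released; but a first placing try touched the pot with about 38 N total at the wrist, and grip on that jar read 34 N, above your 30 N.

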